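Put the lathe accessories back on their shadow boards

TASK

Tidy up the lathe accessories: lay each of the two faceplates and the two T-shaped tool rests flat on the plywood board that bears its own black silhouette, squarely covering the silhouette, the faceplates hub up and the rests the same way round as painted. Leave the bottle of finish and the little wooden bowl standing where they are.

Things in the scene. Friction and masses are not known exactly. Their poses are not given: they have to be found in the camera images.
- faceplate_large: Loose faceplate of bare steel: a flat disc 90 mm across and 10 mm thick with a plain round hub 38 mm across rising from its middle, overall 40 mm high, about 0.6 kg. Starts lying on the bench, disc down, hub up. Origin: centre of the disc's underside; z up along the hub. Can be gripped by the hub (10 to 40 mm above the underside).
- faceplate_small: Loose faceplate of bare steel: a flat disc 60 mm across and 10 mm thick with a plain round hub 30 mm across rising from its middle, overall 40 mm high, about 0.3 kg. Starts lying on the bench, disc down, hub up. Origin: centre of the disc's underside; z up along the hub. Can be gripped by the hub (10 to 40 mm above the underside).
- rest_long: Loose steel tool rest lying flat, a T from above: bar 140 mm long, 22 wide, 22 high; from its middle a round stem 22 mm in diameter sticks out 60 mm. About 0.6 kg, centre of mass 8 to 16 mm from the bar's middle, along the stem. Origin: underside of the bar's middle; y along the bar, stem towards -x (x = -11 to -71 mm, its axis 11 mm up), z up. Grip across the stem about 30 mm from the origin.
- rest_short: Loose steel tool rest lying flat, a T from above: bar 90 mm long, 22 wide, 22 high; from its middle a round stem 22 mm in diameter sticks out 60 mm. About 0.42 kg, centre of mass 8 to 16 mm from the bar's middle, along the stem. Origin: underside of the bar's middle; y along the bar, stem towards -x (x = -11 to -71 mm, its axis 11 mm up), z up. Grip across the stem about 30 mm from the origin.
- board_faceplate_large: Plywood board 110 x 110 mm, 6 mm thick, fixed to the bench, with a solid black painted disc 90 mm across in its middle, flush with its face: the silhouette of the large faceplate. Origin: centre of the board's underside, z up; the face is 6 mm above it.
- board_faceplate_small: Plywood board 110 x 110 mm, 6 mm thick, fixed to the bench, with a solid black painted disc 60 mm across in its middle, flush with its face: the silhouette of the small faceplate. Origin: centre of the board's underside, z up; the face is 6 mm above it.
- board_long_rest: Plywood board 105 mm (x) by 160 mm (y), 6 mm thick, fixed, with a flush solid black T: silhouette of the long tool rest, bar 140 x 22 mm along y, stem 22 x 60 mm towards -x. Origin: centre of the board's underside, z up; face 6 mm above. The painted bar's middle is 30 mm towards +x of the origin: there goes the rest's origin, its x axis along the board's x.
- board_short_rest: Plywood board 105 mm (x) by 110 mm (y), 6 mm thick, fixed, with a flush solid black T: silhouette of the short tool rest, bar 90 x 22 mm along y, stem 22 x 60 mm towards -x. Origin: centre of the board's underside, z up; face 6 mm above. The painted bar's middle is 30 mm towards +x of the origin: there goes the rest's origin, its x axis along the board's x.
- bottle: Bystander, not to be disturbed: upright amber bottle of wood finish with a black cap and pale label, 58 mm across, 140 mm tall, loose. Origin: centre of its underside, z up.
- bowl: Bystander, not to be disturbed: small turned bowl of pale wood, 100 mm across the rim, 45 mm tall, loose, mouth up. Origin: centre of its underside, z up.
Things that resemble listed ones, but are neither listed nor needed, are in the scene too. What is shaped like the faceplate_small but purple or red is not meant.

How it is judged:
At the end, for the whole second after the job is handed in: Each thing flat and at rest on its own board, hubs up: faceplate centres within 12 mm of the painted disc's centre; the middle of each rest's bar within 12 mm, along and across, of the painted bar's middle, turned within 0.22 rad of the painted T, stem the same way (horizontal distance between faceplate_large and board_faceplate_large below 0.012 m and z of faceplate_large in the frame of board_faceplate_large between 0.002 and 0.01 m and angle between each of faceplate_large, faceplate_small, rest_long, rest_short's own z axis and vertical below 0.1 rad and linear speed of each of faceplate_large, faceplate_small, rest_long, rest_short below 0.02 m/s and horizontal distance between faceplate_small and board_faceplate_small below 0.012 m and z of faceplate_small in the frame of board_faceplate_small between 0.002 and 0.01 m and x of rest_long in the frame of board_long_rest between 0.018 and 0.042 m and y of rest_long in the frame of board_long_rest between -0.012 and 0.012 m and angle between the x axis of rest_long and the x axis of board_long_rest, either way round below 0.22 rad and x of board_long_rest in the frame of rest_long below -0.01 m and z of rest_long in the frame of board_long_rest between 0.002 and 0.01 m and x of rest_short in the frame of board_short_rest between 0.018 and 0.042 m and y of rest_short in the frame of board_short_rest between -0.012 and 0.012 m and angle between the x axis of rest_short and the x axis of board_short_rest, either way round below 0.22 rad and x of board_short_rest in the frame of rest_short below -0.01 m and z of rest_short in the frame of board_short_rest between 0.002 and 0.01 m); the robot touches nothing.
It fails at once if the bottle is shifted by more than 30 mm or tipped (distance of bottle from where it was at the start of the episode above 0.03 m or angle between bottle's own z axis and vertical above 0.5 rad).
It fails at once if the bowl is shifted by more than 30 mm or tipped (distance of bowl from where it was at the start of the episode above 0.03 m or angle between bowl's own z axis and vertical above 0.5 rad).
It also fails if it takes over 128 s, if anything falls off the work surface, if the arm or the gripper's body presses on something with over 40 N, if the wrist force passes 120 N, or if a joint passes its speed limit or range.

ROBOT

A 6-joint arm with a two-finger parallel gripper is mounted at the origin on the work surface. World frame = base frame: x ahead of the robot, y to its left, z up, the work surface at z = 0. Lengths are in m, angles in rad, forces in N, time in s.
With the tool pointing down it reaches from about 0.15 to 0.775 m from the base axis. Payload 6.1 kg.
Tool frame: the origin (TCP) lies at the very end of the fingers, on their centre line; the grasp point (between the pads) lies 19 mm behind it (manip.tcp_to_grasp is the distance from the TCP to the grasp point, in m); z points along the fingers, y is the line along which they close (so a half turn about z gives the same grasp; the last joint's range is limited). The gripper opens to 85 mm and grips with 20 to 120 N. Pads are 22 mm wide; open, the fingers measure 114 mm over their backs; the gripper's body (76 mm by 85 mm) begins 54 mm behind the grasp point. The pads swing forward as they close: fully open they stand 13 mm farther back than shut.
Start: joints at [-1.322, 0.126, -0.04, 1.405, 0, 1.571], TCP at [0.129, -0.509, 0.231] pointing down, gripper open.
Joint ranges: [-2.72, 2.72], [-0.95, 1.95], [-1.27, 1.35], [-1.78, 2.02], [-1.46, 1.47], [-3.14, 3.14]. Speed limits (rad/s): [2.39, 2.39, 3.01, 3.14, 3.14, 3.14].

INTERFACE

Orientations are given as [roll, pitch, yaw] about the fixed x, y, z axes, in that order (R = Rz(yaw) Ry(pitch) Rx(roll)).
In Python, from bench import manip, imaging, workorder gives the robot as it stands.
- The arm moves only by the shell command python3 -m creep 'ROWS' [OPENING] [FORCE]. ROWS is JSON, a list of rows, each a list of 4 numbers: the shift along the tool's x, y, z in mm, then the turn about the tool's z in degrees. In form: [[x, y, z, turn], ...]. A call has exactly 5 rows; each row is the pose to reach, as a shift and turn from the pose commanded when the call began, along the tool's axes at that moment; what a row does not reach only later rows make up. A row lasts 1/8 s, in which the tool goes at most 62.5 mm and 10.7 degrees, less where a joint would pass 70% of its speed; a pose out of reach is approached as far as the arm can. A call with a gripper value outside its range is refused whole. OPENING is the closure, from 0 (fully open) to 1 (shut), set as the call begins (- or left out, the last holds). The fingers move at their own pace and stop on an object; FORCE is the grip in N (left out, the last holds). Time passes only in rows, so rows that repeat a pose let the fingers close, or fill a call up. It gives the time, the measured TCP pose, the force, the opening and the grip force at its end, in the units of the state.
- manip.get_obs(): the state, without advancing time (a new reading comes with each control period).
- imaging.read_camera(name): name is "side" or "top" or "wrist"; returns the picture (400x640x3 uint8, blue, green, red); there is no depth.
- imaging.camera_info(name): a dict with "fx", "fy", "cx", "cy" (pixels), "world_to_cam" (4x4, takes a point from world to camera coordinates). Camera axes: x right, y down, z forward; pixel columns grow to the right and rows downward; lengths in m; the calibration is good to about 2 mm. A picture is of the moment at which its call begins: read the wrist's pose just before it. camera_info takes no time and is no camera call; for the wrist camera it gives the pose at the moment of the call.
- workorder.job_done(): hands the job in; it is judged then, once.
Trained networks look in the newest picture that a camera, given by its name, has taken for a name from the list of things; names that differ only in an ending like _2 or _b are one class to them, and where a whole thing is asked for, a point or a joint stands for the part that bears it (a point fixed in the world has none). Each returns a list of dicts, best first, with "score" (0 to 1); they miss things now and then, are a little off and sometimes report something else, mostly with a low value. They report only what shows in the picture. A call takes as long as a camera call. They do not tell look-alikes from the thing itself.
- imaging.cut_out(camera, target): "mask" (400x640 bool, what is visible of it) and "extent" ([left, top, right, bottom] in pixels, round what is visible of it).
- imaging.place_of(camera, target): "centre" ([column, row] in pixels: a listed point, or the origin of a listed thing).
The state is a dict: "t": time; "qpos": joint angles; "dq": joint speeds; "joint_efforts": joint torques, N m; "eef_pos": TCP position; "orientation": TCP orientation; "force": force on the tool from outside, world axes, zero at the start; "ft_torque": the same for the moment, N m; "opening": opening from 0.0 (shut) to 1.0 (fully open); "finger_force": force on a finger pad.
Only numpy, scipy, OpenCV 4.12 (cv2) and the standard library are available. Lean on these libraries where they do the work, as an engineer would, in place of code of your own. Each camera call takes 0.05 s, during which the arm holds its last target. There are 200 camera calls.

## Working session

There is one attempt and no reset: what is moved stays moved. The work goes in short steps, Python scripts to look and compute and a shell command to move; the robot and the scene stay as the last step left them, time stands still between calls to the robot, and variables do not carry over. Pictures are saved under pics/ and viewed, at most 14 in all, crops included, and the job is handed in when it is done.

```bash
ls; mkdir -p pics
python3 - <<'E'
from bench import manip, imaging
import cv2
o=manip.get_obs();print({k:o[k] for k in('t','eef_pos','orientation','opening')},manip.tcp_to_grasp)
for c in('side','top'):
    cv2.imwrite(f'pics/{c}0.png',imaging.read_camera(c))
    i=imaging.camera_info(c);print(c,i)
E
```

```text
pics
{'t': 0.0, 'eef_pos': array([ 0.12918595, -0.50844741,  0.23052163]), 'orientation': array([-3.14000287e+00, -1.47101387e-05,  2.48793609e-01]), 'opening': 1.0018956355369435} 0.0187
side {'fx': 439.65940321161855, 'fy': 439.65940321161855, 'cx': 318.53450397505753, 'cy': 200.12218450192822, 'world_to_cam': array([[ 0.99903882, -0.04353251,  0.00513412, -0.54032927],
       [-0.01752439, -0.50401291, -0.86351831,  0.07060065],
       [ 0.04017878,  0.86259834, -0.50429135,  1.10353932],
       [ 0.        ,  0.        ,  0.        ,  1.        ]])}
top {'fx': 397.9332804824045, 'fy': 397.9332804824045, 'cx': 314.359893619749, 'cy': 197.01763063651532, 'world_to_cam': array([[-0.02503604, -0.99968107,  0.00330831,  0.01923259],
       [-0.98500275,  0.02410305, -0.17084677,  0.55343277],
       [ 0.17071254, -0.00753603, -0.98529206,  1.04675413],
       [ 0.        ,  0.        ,  0.        ,  1.        ]])}
```

View pics/top0.png

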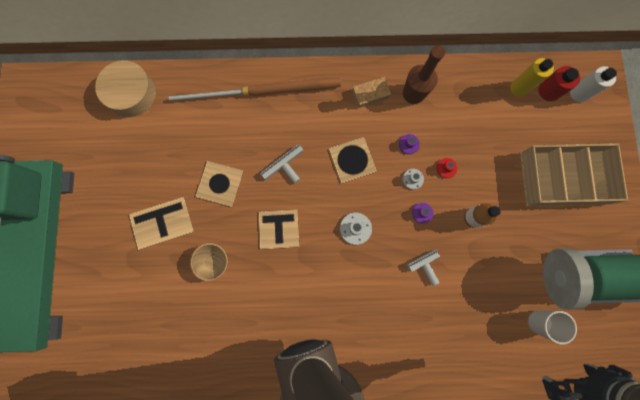

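View pics/side0.png

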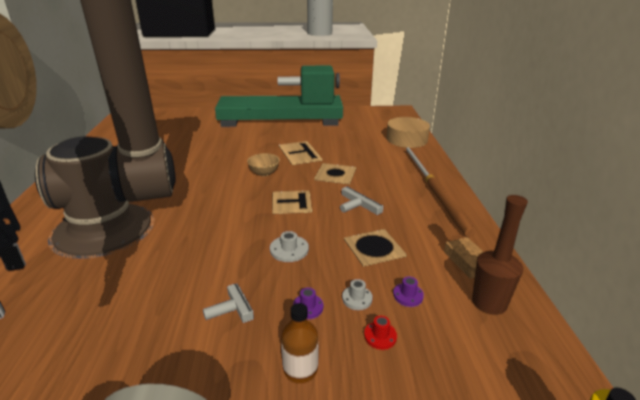

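The top view shows these, as (column, row):
- **Loose parts:** large plate (356,228), bare small plate (413,179), long rest (283,163), short rest (424,266).
- **Boards:** large disc (353,160), small disc (220,184), long T (162,222), short T (279,229).
- **Bystanders:** bottle (483,215), bowl (209,262).

Look-alikes of the small plate are purple (409,144), purple (423,212) and red (447,168). The bare steel one at (413,179) is the one to take. In the side view it is at (357,293).

```bash
cat > h.py <<'E'
from bench import manip, imaging
import numpy as np, cv2
def ray(c,p,info=None):
    i=info or imaging.camera_info(c);W=i['world_to_cam'];R,t=W[:3,:3],W[:3,3]
    d=R.T@np.array([(p[0]-i['cx'])/i['fx'],(p[1]-i['cy'])/i['fy'],1]);return -R.T@t,d/np.linalg.norm(d)
def onz(c,p,z,info=None):
    o,d=ray(c,p,info);return o+d*(z-o[2])/d[2]
def tri(*rs):
    A=sum(np.eye(3)-np.outer(d,d) for o,d in rs);b=sum((np.eye(3)-np.outer(d,d))@o for o,d in rs)
    x=np.linalg.solve(A,b);return x,max(np.linalg.norm((np.eye(3)-np.outer(d,d))@(x-o)) for o,d in rs)
def proj(c,X,info=None):
    i=info or imaging.camera_info(c);q=i['world_to_cam'][:3,:3]@X+i['world_to_cam'][:3,3]
    return np.array([i['fx']*q[0]/q[2]+i['cx'],i['fy']*q[1]/q[2]+i['cy']])
E
cat > m.py <<'E'
from h import *
N=['faceplate_large','faceplate_small','rest_long','rest_short','board_faceplate_large','board_faceplate_small','board_long_rest','board_short_rest','bottle','bowl']
im=imaging.read_camera('top');imaging.read_camera('side')
for n in N:
    T=imaging.place_of('top',n)[:4];S=imaging.place_of('side',n)[:4]
    print(n,[(np.round(a['centre']).astype(int).tolist(),round(a['score'],2)) for a in T],[(np.round(a['centre']).astype(int).tolist(),round(a['score'],2)) for a in S])
    for a in T:
        best=[(tri(ray('top',a['centre']),ray('side',b['centre']))) for b in S]
        if best:
            x,e=min(best,key=lambda v:v[1]); print('   ',np.round(x*1000),'err',round(e*1000,1))
cv2.imwrite('pics/crop1.png',cv2.resize(im[120:300,250:510],None,fx=3,fy=3,interpolation=2))
E
python3 m.py
```

```text
faceplate_large [([350, 231], 0.58)] [([291, 248], 0.96), ([302, 371], 0.44)]
    [ 494. -132. -395.] err 1.4
faceplate_small [([414, 181], 0.79), ([445, 167], 0.76), ([407, 144], 0.68), ([424, 216], 0.58)] [([381, 336], 0.94), ([357, 298], 0.91), ([404, 295], 0.68), ([306, 307], 0.65)]
    [ 603. -282.    5.] err 3.3
    [ 639. -377.    2.] err 0.7
    [ 708. -271.    3.] err 3.9
    [ 502. -303.    6.] err 2.0
rest_long [([284, 162], 0.83)] [([360, 205], 0.79), ([300, 369], 0.31)]
    [662.  92.  -1.] err 4.4
rest_short [([419, 260], 0.82)] [([242, 305], 0.93)]
    [ 376. -284.   -1.] err 0.5
board_faceplate_large [([354, 162], 0.81)] [([358, 300], 0.22)]
    [ 665. -128. -132.] err 32.5
board_faceplate_small [([216, 183], 0.72)] [([331, 171], 0.92), ([300, 153], 0.22)]
    [600. 285.   9.] err 7.7
board_long_rest [([162, 223], 0.76), ([354, 162], 0.75)] [([302, 151], 0.77)]
    [499. 435.  11.] err 3.4
    [547. -88. 258.] err 48.3
board_short_rest [([280, 229], 0.62)] [([292, 202], 0.87), ([302, 152], 0.61)]
    [472. 106.   4.] err 0.1
bottle [([478, 216], 0.65), ([212, 263], 0.44)] [([300, 371], 0.89)]
    [ 492. -454.   10.] err 1.6
    [  439.   643. -1372.] err 37.7
bowl [([215, 263], 0.69)] [([262, 176], 0.84)]
    [379. 289.  -6.] err 3.1
```

View pics/crop1.png

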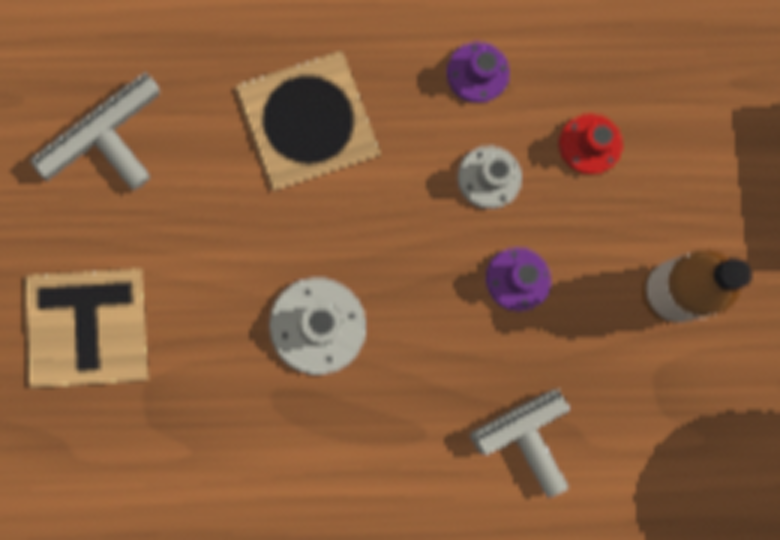

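The crop confirms the bare-steel small plate at crop (490,177), with its look-alikes purple (478,72), purple (518,280) and red (590,143). Both rests and the discs are clearly resolved. Next I measure precisely with colour segmentation from both views.

```bash
cat > seg.py <<'E'
from h import *
from scipy.optimize import minimize
def tpoly(L): 
    h=L/2;return np.array([[11,-h],[11,h],[-11,h],[-11,11],[-71,11],[-71,-11],[-11,-11],[-11,-h]])/1000
def mask(im,box,kind):
    hsv=cv2.cvtColor(im,cv2.COLOR_BGR2HSV);H,S,V=cv2.split(hsv)
    m=((V<70)&(S<110)) if kind=='black' else ((S<60)&(V>75))
    z=np.zeros_like(m);x0,y0,x1,y1=box;z[y0:y1,x0:x1]=m[y0:y1,x0:x1]
    n,l,st,c=cv2.connectedComponentsWithStats(z.astype(np.uint8));k=1+np.argmax(st[1:,4]);return l==k
def fit(c,m,L,z,p0,info=None,k=4):
    i=info or imaging.camera_info(c);P=tpoly(L)
    big=cv2.resize(m.astype(np.uint8),None,fx=k,fy=k,interpolation=0)
    def f(p):
        cs,sn=np.cos(p[2]),np.sin(p[2]);q=[proj(c,np.array([p[0]+cs*a-sn*b,p[1]+sn*a+cs*b,z]),i) for a,b in P]
        r=np.zeros_like(big);cv2.fillPoly(r,[np.round(((np.array(q)+.5)*k)*16).astype(np.int32)],1,shift=4)
        return 1-(r&big).sum()/(r|big).sum()
    return min((minimize(f,[p0[0],p0[1],p0[2]+d],method='Nelder-Mead',options=dict(initial_simplex=[[p0[0]+a,p0[1]+b,p0[2]+d+e] for a,b,e in((0,0,0),(.02,0,0),(0,.02,0),(0,0,.3))])) for d in(-.3,0,.3)),key=lambda r:r.fun)
E
python3 - <<'E'
from seg import *
T=imaging.read_camera('top');S=imaging.read_camera('side')
for n,b1,b2 in(('LD',(325,135,382,187),(340,225,410,268)),('SD',(192,158,246,210),(312,160,360,186))):
    cs=[]
    for c,im,b in(('top',T,b1),('side',S,b2)):
        m=mask(im,b,'black');cn=max(cv2.findContours(m.astype(np.uint8),0,1)[0],key=len);cs.append((m.sum(),np.array(cv2.fitEllipse(cn)[0])))
    print(n,cs,np.round(onz('top',cs[0][1],.006)*1e3,1),tri(ray('top',cs[0][1]),ray('side',cs[1][1])))
for n,k,b1,b2,L,z,p in(('boardL','black',(128,195,196,250),(278,138,325,168),140,.006,(.53,.435,.3)),('boardS','black',(256,208,302,252),(270,188,315,216),90,.006,(.5,.106,0)),
  ('restL','m',(255,140,308,188),(335,182,388,218),140,.022,(.66,.09,.6)),('restS','m',(402,245,445,290),(198,280,258,325),90,.022,(.376,-.284,.4))):
    for c,im,b in(('top',T,b1),('side',S,b2)):
        m=mask(im,b,k);r=fit(c,m,L,z,p);print(n,c,m.sum(),np.round(r.x*[1e3,1e3,1],3),round(r.fun,2))
for n,b1,b2 in(('FL',(335,208,378,246),(265,228,312,262)),('FS',(400,166,425,190),(340,276,376,310))):
    for c,im,b in(('top',T,b1),('side',S,b2)):
        m=mask(im,b,'m');cn=max(cv2.findContours(m.astype(np.uint8),0,1)[0],key=len);e=cv2.fitEllipse(cv2.convexHull(cn));print(n,c,m.sum(),e,np.round(onz(c,e[0],.01)*1e3,1))
E
```

```text
LD [(np.int64(651), array([352.17584229, 159.48226929])), (np.int64(572), array([374.02484131, 245.61721802]))] [ 668.9 -107.4    6. ] (array([ 0.66767129, -0.10722158,  0.00708253]), np.float64(0.0008816511752821086))
SD [(np.int64(285), array([218.92718506, 183.12593079])), (np.int64(75), array([335.07818604, 172.08946228]))] [608.1 278.1   6. ] (array([0.60585222, 0.27738911, 0.00860622]), np.float64(0.0016664562522253738))
boardL top 423 [5.27729e+02 4.50838e+02 3.15000e-01] 0.24
boardL side 50 [5.21096e+02 4.63525e+02 3.60000e-01] 0.67
boardS top 312 [5.03759e+02 1.09295e+02 1.10000e-02] 0.26
boardS side 119 [4.97492e+02 1.17237e+02 1.10000e-02] 0.47
restL top 562 [6.63831e+02 9.71130e+01 6.48000e-01] 0.09
restL side 514 [6.61141e+02 8.42340e+01 6.45000e-01] 0.37
restS top 469 [ 375.418 -287.211    0.44 ] 0.08
restS side 790 [ 376.169 -300.829    0.438] 0.18
FL top 809 ((355.42169189453125, 228.15713500976562), (31.521347045898438, 32.09390640258789), 145.75506591796875) [ 468.7 -107.8   10. ]
FL side 811 ((288.72210693359375, 246.91651916503906), (29.157018661499023, 37.153594970703125), 86.24311828613281) [ 466.6 -109.3   10. ]
FS top 337 ((412.7912292480469, 178.71633911132812), (20.072751998901367, 20.949087142944336), 102.3980941772461) [ 606.7 -278.6   10. ]
FS side 605 ((356.8555908203125, 294.8587341308594), (28.24578285217285, 29.835865020751953), 140.66220092773438) [ 605.9 -276.3   10. ]
```

```bash
cat > go.py <<'E'
import sys
from h import *
from scipy.spatial.transform import Rotation as Ro
o=manip.get_obs();R=Ro.from_euler('xyz',o['orientation']).as_matrix();p=np.array(o['eef_pos'])
x,y,z=[float(v)/1e3 for v in sys.argv[1:4]];yaw=float(sys.argv[4])
s=R.T@(np.array([x,y,z])-p)*1e3
a=np.arctan2(R[1,0],R[0,0]);d=(yaw-a+np.pi)%(2*np.pi)-np.pi
print('t',round(o['t'],2),'shift',np.round(s,1),'turn',round(-np.degrees(d),1),'| at',np.round(p*1e3,1),'yaw',round(a,3),'tilt',np.round(np.degrees(np.arccos(-R[2,2])),2),'q',np.round(o['qpos'],2),'F',np.round(o['force'],1),'op',round(o['opening'],3),round(o['finger_force'],1))
E
python3 - <<'E'
from h import *
W=imaging.camera_info('wrist');M=np.linalg.inv(W['world_to_cam']);o=manip.get_obs()
print(W['fx'],W['cx'],W['cy'],M.round(3))
E
python3 go.py 348 -300 180 .44
```

```text
279.29226943681243 318.8784777747395 199.46257145919617 [[ 0.247 -0.936 -0.25   0.191]
 [-0.969 -0.238 -0.065 -0.494]
 [ 0.001  0.258 -0.966  0.374]
 [ 0.     0.     0.     1.   ]]
t 1.3 shift [ 263.4 -148.5   51.3] turn -11.0 | at [ 129.3 -508.8  231.3] yaw 0.249 tilt 0.0 q [-1.32  0.13 -0.04  1.41 -0.    1.57] F [ 0.2 -0.4 -0.5] op 0.996 0.0
```

```bash
python3 -m creep '[[53,-30,20,-3],[106,-60,40,-6],[159,-90,60,-11],[212,-120,80,-11],[263,-148,100,-11]]' 0 60; python3 go.py 348 -300 130 .44
```

```text
t: 1.92
eef_pos: [0.3452, -0.3028, 0.1328]
orientation: [3.141, -0.0, 0.441]
force: [-0.3, 0.1, 0.3]
opening: 0.998
finger_force: 0.0
t 1.93 shift [ 3.7 -1.3  2.8] turn 0.0 | at [ 345.2 -302.8  132.8] yaw 0.441 tilt 0.06 q [-0.72  0.02 -0.37  1.18 -0.    1.98] F [-0.3  0.1  0.3] op 0.998 0.0
```

```bash
cat > wr.py <<'E'
from seg import *
import sys
# kind: 'm'/'black' ; L rest length ; z plane ; guess x y yaw
kind,L,z,x,y,yaw=sys.argv[1],*map(float,sys.argv[2:7])
i=imaging.camera_info('wrist');im=imaging.read_camera('wrist')
if len(sys.argv)>7: cv2.imwrite('pics/'+sys.argv[7],im)
g=np.array([x/1e3,y/1e3,z/1e3]);c=proj('wrist',g,i)
if L>0:
    cs,sn=np.cos(yaw),np.sin(yaw);q=np.array([proj('wrist',g+[cs*a-sn*b,sn*a+cs*b,0],i) for a,b in tpoly(L)])
else:
    q=np.array([proj('wrist',g+[-L/2e3*np.cos(t),-L/2e3*np.sin(t),0],i) for t in np.arange(0,6.3,.3)])
lo=np.maximum(q.min(0)-14,0).astype(int);hi=np.minimum(q.max(0)+14,[640,400]).astype(int)
m=mask(im,(*lo,*hi),kind);print('area',m.sum(),'expect',cv2.contourArea(q.astype(np.float32)),'at',c.round())
if L>0:
    r=fit('wrist',m,L,z/1e3,(g[0],g[1],yaw),i,3);print(np.round(r.x*[1e3,1e3,1],3),'iou loss',round(r.fun,3))
else:
    cn=max(cv2.findContours(m.astype(np.uint8),0,1)[0],key=len);e=cv2.fitEllipse(cv2.convexHull(cn));print(e,np.round(onz('wrist',e[0],z/1e3,i)*1e3,1))
E
python3 wr.py m 90 22 375 -287 .44 w1.png
```

```text
area 3903 expect 3861.195808048593 at [316. 159.]
[ 375.795 -288.894    0.451] iou loss 0.069
```

View pics/w1.png

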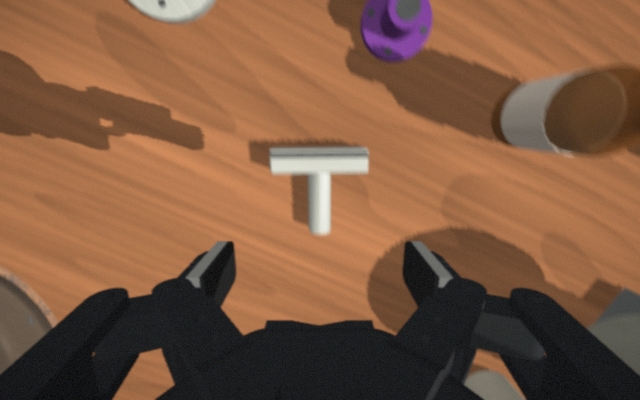

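The wrist view shows the short rest with bar at (319,158) and stem end at (320,232), centred between the open fingers. The bottle at (570,110) is well clear. Descend.

```bash
python3 go.py 348 -302.4 3 .451
```

```text
t 1.98 shift [ -2.7   4.6 127.1] turn -0.3 | at [ 348.3 -297.7  130.1] yaw 0.446 tilt 0.28 q [-0.71  0.02 -0.37  1.18  0.    1.99] F [ 1.8  3.8 -1.5] op 0.999 0.0
```

```bash
python3 -m creep '[[0,2,30,0],[0,2,40,0],[0,2,40,0],[0,2,40,0],[0,2,40,0]]' 0 60; python3 wr.py m 90 22 375 -287 .44; python3 go.py 348 -302.4 3 .451
```

```text
t: 2.6
eef_pos: [0.345, -0.3066, 0.094]
orientation: [3.14, -0.001, 0.44]
force: [-0.4, 1.0, -0.1]
opening: 1.001
finger_force: 0.0
area 5180 expect 5289.486021590186 at [311. 163.]
[ 374.137 -290.579    0.446] iou loss 0.061
t 2.65 shift [ 4.4 -2.6 90.9] turn -0.6 | at [ 345.  -306.5   93.9] yaw 0.44 tilt 0.08 q [-0.73  0.04 -0.43  1.09  0.    1.98] F [-0.1  0.5  0.2] op 0.999 0.0
```

```bash
python3 -m creep '[[2,-2,40,0],[2,-2,75,0],[2,-2,88,0],[2,-2,90,0],[2,-2,90,0]]' 0 60; python3 go.py 346 -304 3 .446; python3 -m creep '[[0,0,0,0],[0,0,0,0],[0,0,0,0],[0,0,0,0],[0,0,0,0]]' 1 90;  python3 go.py 346 -304 3 .446
```

```text
t: 3.28
eef_pos: [0.3465, -0.3039, 0.0042]
orientation: [3.14, -0.001, 0.441]
force: [-1.2, -1.1, 0.4]
opening: 1.003
finger_force: 0.0
t 3.27 shift [-0.5 -0.2  1.2] turn -0.3 | at [ 346.5 -303.9    4.2] yaw 0.441 tilt 0.1 q [-0.72  0.11 -0.57  0.88  0.    1.98] F [-1.2 -1.1  0.4] op 1.003 0.0
t: 3.9
eef_pos: [0.3459, -0.3035, 0.0037]
orientation: [3.141, -0.0, 0.441]
force: [-1.4, 1.8, 5.5]
opening: 0.217
finger_force: 87.9
t 3.9 shift [-0.2  0.5  0.7] turn -0.3 | at [ 345.9 -303.5    3.7] yaw 0.441 tilt 0.04 q [-0.72  0.11 -0.57  0.88 -0.    1.98] F [-1.4  1.8  5.5] op 0.217 87.9
```

```bash
python3 -m creep '[[0,0,-20,0],[0,0,-60,0],[0,0,-110,0],[0,0,-140,0],[0,0,-140,0]]'
python3 - <<'E'
from h import *
cv2.imwrite('pics/w2.png',imaging.read_camera('wrist'))
E
python3 go.py 477 109 150 0.011
```

```text
t: 4.53
eef_pos: [0.3466, -0.304, 0.1444]
orientation: [3.139, -0.001, 0.441]
force: [0.5, 0.8, -6.4]
opening: 0.222
finger_force: 89.3
t 4.58 shift [ 294.6 -316.9   -7.5] turn 24.6 | at [ 345.8 -303.3  142.5] yaw 0.441 tilt 0.01 q [-0.72  0.02 -0.35  1.2  -0.    1.98] F [-0.   0.6 -5.2] op 0.219 89.3
```

View pics/w2.png

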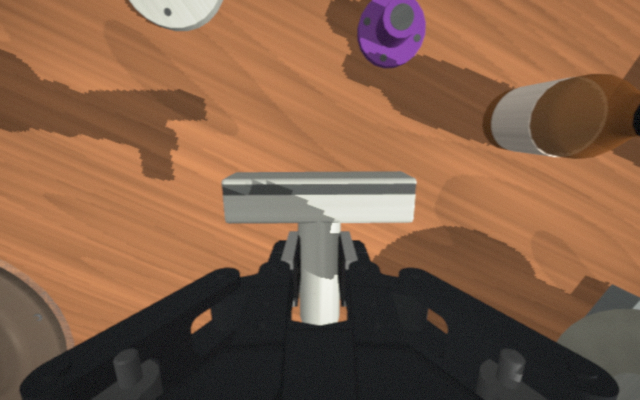

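The wrist view shows the short rest held square and level, bar at (319,197). The bottle at (570,115) has not moved. Carry it to just short of its board and measure the board there.

```bash
python3 -m creep '[[25,-45,0,3],[52,-97,0,8],[81,-150,0,15],[108,-202,0,22],[135,-250,0,24.6]]' ; python3 go.py 367 109 150 0.011
```

```text
t: 5.2
eef_pos: [0.3594, -0.0177, 0.1406]
orientation: [-3.141, 0.004, 0.009]
force: [0.9, 0.1, -5.6]
opening: 0.217
finger_force: 89.5
t 5.2 shift [   8.7 -126.7   -9.4] turn -0.1 | at [359.4 -17.7 140.6] yaw 0.009 tilt 0.21 q [-0.05 -0.17 -0.53  1.22  0.    3.08] F [ 0.9  0.1 -5.6] op 0.217 89.5
```

Joint 6 is near its limit here, so I unwind the wrist a full turn the other way while moving.

```bash
python3 -m creep '[[0,0,0,-10],[2,-30,0,-20],[4,-62,0,-30],[6,-94,0,-40],[8,-127,0,-50]]' >/dev/null; for k in 1 2 3 4 5; do python3 -m creep '[[0,0,0,-10],[0,0,0,-20],[0,0,0,-30],[0,0,0,-40],[0,0,0,-50]]' >/dev/null; done; python3 -m creep '[[0,0,0,-10],[0,0,0,-10],[0,0,0,-10],[0,0,0,-10],[0,0,0,-10]]'; python3 go.py 367 109 150 0.011; python3 wr.py black 90 6 503 109 .011 w3.png
```

```text
t: 9.57
eef_pos: [0.3677, 0.1075, 0.1429]
orientation: [3.141, 0.0, -0.862]
force: [-0.3, -0.1, -5.1]
opening: 0.22
finger_force: 90.1
t 9.57 shift [-1.6 -0.4 -7.1] turn -50.0 | at [367.7 107.5 142.9] yaw -0.862 tilt 0.01 q [ 0.28 -0.13 -0.49  1.21  0.   -2.  ] F [-0.3 -0.1 -5.1] op 0.22 90.1
area 3375 expect 3779.8899737895117 at [208. 101.]
[5.00086e+02 1.09611e+02 3.60000e-02] iou loss 0.106
```

View pics/w3.png

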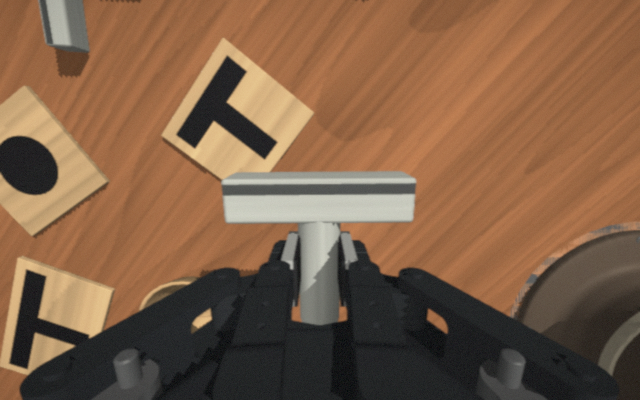

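The view shows the short-T board centred on (228,115), unoccluded, with the small disc at (28,165) and the long T at (40,320). The rest is still held square.

```bash
python3 -m creep '[[0,0,0,-10],[0,0,0,-20],[0,0,0,-30],[0,0,0,-40],[0,0,0,-50]]' >/dev/null; python3 -m creep '[[0,0,0,0],[0,0,0,0],[0,0,0,0],[0,0,0,0],[0,0,0,0]]'; python3 go.py 367 109 150 0.011; python3 wr.py black 90 6 503 109 .011;python3 wr.py m 90 161 398 109 .011
```

```text
t: 10.88
eef_pos: [0.3678, 0.1075, 0.143]
orientation: [3.142, 0.0, 0.011]
force: [-0.7, -0.8, -4.8]
opening: 0.22
finger_force: 90.1
t 10.88 shift [-0.7 -1.5 -7. ] turn 0.0 | at [367.8 107.5 143. ] yaw 0.011 tilt 0.0 q [ 0.28 -0.13 -0.49  1.21  0.   -2.87] F [-0.7 -0.8 -4.8] op 0.22 90.1
area 3820 expect 4298.089181699179 at [318.  43.]
[5.00368e+02 1.09639e+02 3.60000e-02] iou loss 0.112
area 14106 expect 13659.049985452788 at [314. 201.]
[4.00411e+02 1.06627e+02 2.10000e-02] iou loss 0.144
```

```bash
python3 -m creep '[[35,0,0,-1],[75,-1,30,-1],[101,-1,70,-1],[101,-1,110,-1],[101,-1,110,-1]]'; python3 go.py 469 110 10.5 0.03
```

```text
t: 11.6
eef_pos: [0.4659, 0.1089, 0.03]
orientation: [3.14, 0.007, 0.029]
force: [-0.6, 0.3, -4.8]
opening: 0.225
finger_force: 89.8
t 11.6 shift [ 3.3 -1.  19.5] turn -0.1 | at [465.9 108.9  30. ] yaw 0.029 tilt 0.44 q [ 0.23  0.13 -0.49  0.96  0.   -2.94] F [-0.6  0.3 -4.8] op 0.225 89.8
```

```bash
python3 -m creep '[[0,0,10,0],[0,0,20,0],[0,0,22,0],[0,0,22,0],[0,0,22,0]]'; python3 go.py 469 110 10.5 0.03
```

```text
t: 12.22
eef_pos: [0.4691, 0.1098, 0.0116]
orientation: [-3.141, -0.001, 0.029]
force: [-0.2, -0.5, -5.9]
opening: 0.216
finger_force: 89.8
t 12.22 shift [-0.1 -0.2  1.1] turn -0.1 | at [469.1 109.8  11.6] yaw 0.029 tilt 0.06 q [ 0.23  0.14 -0.52  0.91  0.   -2.94] F [-0.2 -0.5 -5.9] op 0.216 89.8
```

```bash
python3 -m creep '[[0,0,1,0],[0,0,2,0],[0,0,2,0],[0,0,2,0],[0,0,2,0]]'; python3 -m creep '[[0,0,0,0],[0,0,0,0],[0,0,0,0],[0,0,0,0],[0,0,0,0]]' 0; python3 -m creep '[[0,0,-20,0],[0,0,-50,0],[-20,0,-90,0],[-50,0,-120,0],[-50,0,-120,0]]'; python3 wr.py m 90 28 501 109 .03; python3 go.py 662 97 150 3.79
```

```text
t: 12.85
eef_pos: [0.469, 0.1097, 0.0097]
orientation: [-3.141, -0.001, 0.029]
force: [-3.8, 0.1, 5.8]
opening: 0.22
finger_force: 91.1
t: 13.48
eef_pos: [0.4688, 0.1097, 0.009]
orientation: [-3.142, -0.0, 0.029]
force: [0.0, -0.3, -0.3]
opening: 0.997
finger_force: 0.0
t: 14.1
eef_pos: [0.4189, 0.1085, 0.1315]
orientation: [-3.141, -0.004, 0.029]
force: [0.4, 0.5, -0.4]
opening: 1.001
finger_force: 0.0
area 4537 expect 4735.632648071274 at [320. 103.]
[4.98629e+02 1.09641e+02 3.40000e-02] iou loss 0.046
t 14.15 shift [242.4  18.5 -19.2] turn 144.5 | at [419.2 108.4 130.1] yaw 0.029 tilt 0.17 q [ 0.25 -0.03 -0.43  1.17 -0.   -2.92] F [ 0.2  0.3 -0. ] op 0.999 0.0
```

Short rest is placed within about 2 mm. Next is the long rest, with the hand reversed (yaw +π) to stay in joint range.

```bash
python3 go.py 638.6 78.4 130 3.79; python3 -m creep '[[40,6,0,10],[90,12,0,20],[140,18,0,30],[190,24,0,40],[217,36,0,50]]'; python3 -m creep '[[0,0,0,10],[0,0,0,20],[0,0,0,30],[0,0,0,40],[0,0,0,50]]' ; python3 -m creep '[[0,0,0,10],[0,0,0,20],[0,0,0,30],[0,0,0,40],[0,0,0,44.5]]' ; python3 -m creep '[[0,0,0,0],[0,0,0,0],[0,0,0,0],[0,0,0,0],[0,0,0,0]]'; python3 wr.py m 140 22 663 97 .648 w4.png;python3 go.py 638.6 78.4 130 3.79
```

```text
t 14.15 shift [218.4  36.4   0.7] turn 144.5 | at [419.2 108.4 130.1] yaw 0.029 tilt 0.17 q [ 0.25 -0.03 -0.43  1.17 -0.   -2.92] F [ 0.2  0.3 -0. ] op 0.999 0.0
t: 14.78
eef_pos: [0.639, 0.0783, 0.1262]
orientation: [3.14, 0.001, -0.849]
force: [-0.4, -0.6, -0.1]
opening: 1.0
finger_force: 0.0
t: 15.4
eef_pos: [0.6369, 0.0783, 0.1268]
orientation: [3.139, -0.001, -1.722]
force: [-0.7, 0.2, 0.0]
opening: 1.001
finger_force: 0.0
t: 16.02
eef_pos: [0.6369, 0.0783, 0.1268]
orientation: [3.141, -0.002, -2.497]
force: [1.6, -0.6, 0.1]
opening: 0.999
finger_force: 0.0
t: 16.65
eef_pos: [0.6368, 0.0785, 0.1291]
orientation: [-3.141, 0.0, -2.493]
force: [-0.7, 0.9, 1.0]
opening: 1.003
finger_force: 0.0
area 5255 expect 4691.46102680976 at [318. 232.]
[6.62039e+02 9.55570e+01 6.53000e-01] iou loss 0.133
t 16.7 shift [-1.4 -1.2 -0.8] turn 0.0 | at [636.7  78.5 129.2] yaw -2.493 tilt 0.01 q [ 0.12  0.36  0.04  1.25  0.   -0.53] F [-0.6  0.6 -0.3] op 1.003 0.0
```

View pics/w4.png

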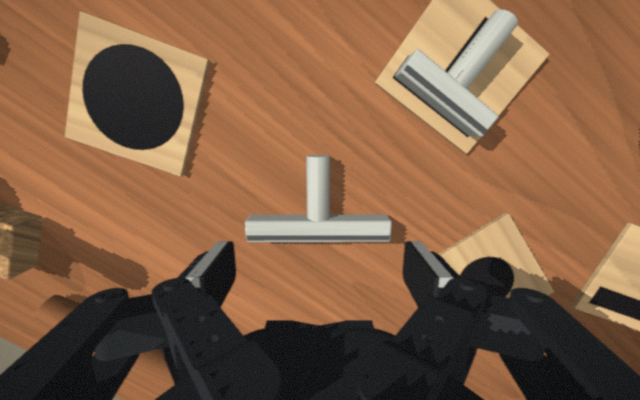

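The wrist view shows the long rest with bar at (318,230) and stem top at (318,160). The short rest sits on its board at (470,75), and the large silhouette is at (133,97). Now descend on the long rest.

```bash
python3 -m creep '[[0,-1.5,50,0],[0,-1.5,95,0],[0,-1.5,122,0],[0,-1.5,126,0],[0,-1.5,126,0]]'; python3 go.py 637.4 77 3 3.79
```

```text
t: 17.32
eef_pos: [0.6381, 0.0774, 0.0039]
orientation: [-3.141, 0.001, -2.493]
force: [0.7, -0.6, 0.4]
opening: 0.997
finger_force: 0.0
t 17.32 shift [0.8 0.1 0.9] turn 0.0 | at [638.1  77.4   3.9] yaw -2.493 tilt 0.05 q [ 0.12  0.43 -0.15  0.99  0.   -0.53] F [ 0.7 -0.6  0.4] op 0.997 0.0
```

```bash
python3 -m creep '[[0,0,0,0],[0,0,0,0],[0,0,0,0],[0,0,0,0],[0,0,0,0]]' 1 100; python3 -m creep '[[0,0,-20,0],[0,0,-60,0],[0,0,-110,0],[0,0,-140,0],[0,0,-140,0]]'; python3 go.py 580 450 140 3.457
```

```text
t: 17.95
eef_pos: [0.6378, 0.0775, 0.004]
orientation: [-3.142, 0.001, -2.493]
force: [-1.2, -0.0, 5.6]
opening: 0.214
finger_force: 97.8
t: 18.58
eef_pos: [0.6386, 0.0774, 0.1446]
orientation: [-3.14, 0.003, -2.493]
force: [0.1, 0.6, -7.1]
opening: 0.214
finger_force: 98.8
t 18.57 shift [-178.3  332.4    4.5] turn 19.1 | at [638.6  77.4 144.6] yaw -2.493 tilt 0.18 q [ 0.12  0.36  0.07  1.28 -0.   -0.53] F [ 0.1  0.6 -7.1] op 0.214 98.8
```

```bash
python3 -m creep '[[-15,30,0,3],[-40,74,0,7],[-66,123,0,11],[-92,172,0,15],[-115,215,0,19]]';python3 go.py 580 450 140 3.457
```

```text
t: 19.2
eef_pos: [0.5976, 0.3194, 0.1393]
orientation: [-3.141, -0.005, -2.827]
force: [-0.1, -0.9, -5.8]
opening: 0.215
finger_force: 98.8
t 19.2 shift [-23.7 129.7  -1. ] turn -0.0 | at [597.6 319.4 139.3] yaw -2.827 tilt 0.3 q [0.49 0.43 0.17 1.31 0.   0.18] F [-0.1 -0.9 -5.8] op 0.215 98.8
```

```bash
python3 -m creep '[[-8,42,0,0],[-16,85,0,0],[-22,122,0,0],[-22,128,0,0],[-22,128,0,0]]';python3 -m creep '[[0,0,0,0],[0,0,0,0],[0,0,0,0],[0,0,0,0],[0,0,0,0]]';python3 go.py 580 450 140 3.457;python3 wr.py black 140 6 528 451 .315 w5.png; python3 wr.py m 140 161 550 440 .315
```

```text
t: 19.82
eef_pos: [0.5794, 0.4462, 0.14]
orientation: [-3.14, -0.004, -2.824]
force: [0.1, 0.5, -5.8]
opening: 0.213
finger_force: 98.9
t: 20.45
eef_pos: [0.5805, 0.4465, 0.1432]
orientation: [3.142, 0.0, -2.825]
force: [1.2, 0.0, -7.1]
opening: 0.213
finger_force: 99.0
t 20.45 shift [-0.6  3.5  3.2] turn 0.1 | at [580.5 446.5 143.2] yaw -2.825 tilt 0.01 q [ 0.66  0.54  0.34  1.37 -0.    0.34] F [ 1.2  0.  -7.1] op 0.213 99.0
area 4282 expect 4797.747829904081 at [341. 144.]
[5.25126e+02 4.48925e+02 3.01000e-01] iou loss 0.124
area 2678 expect 21403.928397675278 at [327. 204.]
[ 6.09542e+02  4.35952e+02 -1.40000e-02] iou loss 0.842
```

View pics/w5.png

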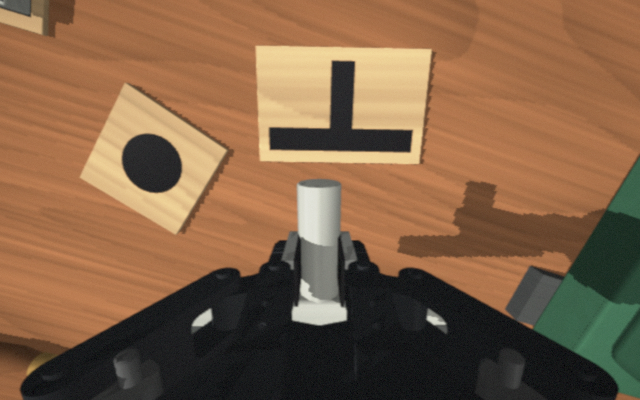

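The view shows the long-T board with bar at (341,140) and stem top at (342,62), fully visible. The small disc is at (152,162). The rest is held straight, stem end at (319,183).

```bash
python3 go.py 496.4 440.1 10.5 3.4446; python3 wr.py black -60 6 607 278 0; python3 -m creep '[[20,0,0,-1],[45,0,0,-1],[70,0,30,-1],[82,0,80,-1],[82,-20,110,-1]]' >/dev/null; python3 go.py 496.4 440.1 10.5 3.4446
```

```text
t 20.55 shift [ 81.9  20.  132.6] turn 0.8 | at [580.5 446.6 143.1] yaw -2.825 tilt 0.01 q [0.66 0.54 0.34 1.37 0.   0.34] F [ 0.2 -0.4 -6.7] op 0.219 99.0
area 2575 expect 2755.177312317188 at [152. 165.]
((151.3477783203125, 162.83184814453125), (52.63313293457031, 61.908843994140625), 133.2640838623047) [605.1 276.9   6. ]
t 21.23 shift [-3.2 39.3 20.4] turn 1.9 | at [506.4 402.   30.9] yaw -2.805 tilt 0.13 q [ 0.67  0.42 -0.1   1.05  0.    0.33] F [ 0.4 -0.1 -6.4] op 0.216 98.9
```

I had the y sign wrong in that move, but it's harmless at 27 mm clearance. Correct it.

```bash
python3 -m creep '[[-1,15,0,1],[-3,30,0,1.9],[-3,39,0,1.9],[-3,39,10,1.9],[-3,39,15,1.9]]' >/dev/null; python3 -m creep '[[0,0,0,0],[0,0,0,0],[0,0,0,0],[0,0,0,0],[0,0,0,0]]' >/dev/null; python3 go.py 496.4 440.1 9.5 3.4446
```

```text
t 22.48 shift [2.3 0.9 8.7] turn -0.1 | at [498.9 439.9  18.2] yaw -2.841 tilt 0.02 q [ 0.72  0.46 -0.07  1.04  0.    0.42] F [-0.8 -0.3 -5.7] op 0.215 99.5
```

```bash
python3 -m creep '[[2,1,3,0],[2,1,6,0],[2,1,8.5,0],[2,1,9,0],[2,1,9,0]]'; python3 -m creep '[[0,0,0,0],[0,0,0,0],[0,0,0,0],[0,0,0,0],[0,0,0,0]]' 0; python3 -m creep '[[0,0,-20,0],[0,0,-50,0],[0,0,-90,0],[0,0,-120,0],[0,0,-120,0]]'; python3 wr.py m 140 28 525 449 .3 ;python3 wr.py m -60 10 607 -279 0 >/dev/null; python3 go.py 606 -278 150 3.4446
```

```text
t: 23.1
eef_pos: [0.4963, 0.4401, 0.0101]
orientation: [3.141, 0.0, -2.84]
force: [-5.6, -2.6, 2.8]
opening: 0.215
finger_force: 100.6
t: 23.72
eef_pos: [0.4967, 0.4403, 0.009]
orientation: [3.142, 0.0, -2.84]
force: [0.3, -0.2, 0.1]
opening: 0.998
finger_force: 0.0
t: 24.35
eef_pos: [0.4978, 0.4413, 0.1322]
orientation: [3.139, 0.005, -2.84]
force: [-0.3, -0.9, 0.2]
opening: 1.006
finger_force: 0.0
area 5362 expect 4844.998351307935 at [319. 228.]
[5.24986e+02 4.48222e+02 3.04000e-01] iou loss 0.119
t 24.45 shift [ 108.5 -718.3  -21.3] turn -0.1 | at [496.6 440.2 128.7] yaw -2.84 tilt 0.0 q [0.73 0.4  0.1  1.27 0.   0.42] F [ 0.   0.1 -0. ] op 0.999 0.0
```

Long rest is placed (fit 525.0, 448.2, 0.304 against the board's 525.1, 448.9, 0.301). Next the large plate.

```bash
python3 go.py 468 -108.5 130 3.4446; python3 -m creep '[[20,-50,0,0],[40,-110,0,0],[60,-170,0,0],[80,-230,0,0],[100,-270,0,0]]' >/dev/null;python3 go.py 468 -108.5 130 3.4446
```

```text
t 24.45 shift [ 190.  -515.5   -1.3] turn -0.1 | at [496.6 440.2 128.7] yaw -2.84 tilt 0.0 q [0.73 0.4  0.1  1.27 0.   0.42] F [ 0.   0.1 -0. ] op 0.999 0.0
t 25.07 shift [  87.9 -243.6   -2.4] turn -0.2 | at [480.  150.1 127.3] yaw -2.842 tilt 0.15 q [ 0.3   0.11 -0.29  1.18 -0.    0.  ] F [ 1.3 -0.4  0.3] op 0.996 0.0
```

```bash
python3 -m creep '[[20,-60,0,0],[40,-120,0,0],[65,-180,0,0],[87,-240,0,0],[88,-244,0,0]]' >/dev/null;python3 -m creep '[[0,0,0,0],[0,0,0,0],[0,0,0,0],[0,0,0,0],[0,0,0,0]]' >/dev/null;python3 wr.py m -90 10 468 -108 0 w6.png;python3 go.py 468 -108.5 14 3.4446
```

```text
area 6632 expect 6556.11041238741 at [318. 194.]
((317.35076904296875, 189.7435302734375), (90.82404327392578, 92.96383666992188), 89.69081115722656) [ 464.5 -109.9   10. ]
t 26.38 shift [  2.3  -1.9 115.1] turn -0.1 | at [ 469.6 -106.   129.1] yaw -2.84 tilt 0.01 q [-0.22  0.06 -0.33  1.17 -0.   -0.52] F [ 0.1  0.9 -0.7] op 0.998 0.0
```

View pics/w6.png

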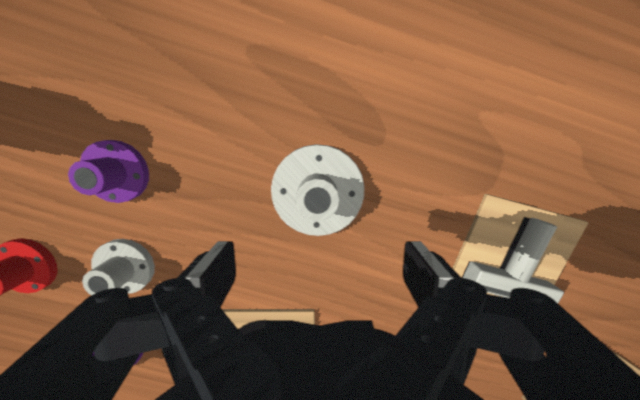

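The wrist view shows the large plate at (317,190) with its hub at (317,198). The bare small plate is at (118,268), purple at (108,172) and red at (25,268). Nothing is near the fingers' landing places.

```bash
python3 go.py 465.5 -109.3 14 3.4446;python3 -m creep '[[5,2,50,0],[5,2,90,0],[5,2,113,0],[5,2,115,0],[5,2,115,0]]'; python3 go.py 465.5 -109.3 14 3.4446
```

```text
t 26.38 shift [  4.9  -1.9 115.1] turn -0.1 | at [ 469.6 -106.   129.1] yaw -2.84 tilt 0.01 q [-0.22  0.06 -0.33  1.17 -0.   -0.52] F [ 0.1  0.9 -0.7] op 0.998 0.0
t: 27.0
eef_pos: [0.4647, -0.1061, 0.0148]
orientation: [-3.141, 0.001, -2.84]
force: [0.4, -0.1, 1.0]
opening: 1.002
finger_force: 0.0
t 27.0 shift [ 0.2 -3.3  0.8] turn -0.1 | at [ 464.7 -106.1   14.8] yaw -2.84 tilt 0.05 q [-0.22  0.13 -0.52  0.91 -0.   -0.53] F [ 0.4 -0.1  1. ] op 1.002 0.0
```

```bash
python3 -m creep '[[0,-3,0,0],[0,-3,0,0],[0,-3,0,0],[0,-3,0,0],[0,-3,0,0]]' 0 100;python3 -m creep '[[0,0,0,0],[0,0,0,0],[0,0,0,0],[0,0,0,0],[0,0,0,0]]' 1 100;python3 go.py 465 -109.3 14 3.4446;python3 -m creep '[[0,0,-20,0],[0,0,-60,0],[0,0,-100,0],[0,0,-120,0],[0,0,-120,0]]';python3 go.py 750 -130 134 3.4446
```

```text
t: 27.62
eef_pos: [0.465, -0.1088, 0.0141]
orientation: [-3.142, -0.0, -2.84]
force: [-0.2, -0.1, -0.3]
opening: 0.999
finger_force: 0.0
t: 28.25
eef_pos: [0.4652, -0.1089, 0.0146]
orientation: [-3.141, 0.0, -2.84]
force: [-1.3, -0.4, 6.4]
opening: 0.404
finger_force: 99.2
t 28.25 shift [ 0.3 -0.3  0.6] turn -0.1 | at [ 465.2 -108.9   14.6] yaw -2.84 tilt 0.03 q [-0.23  0.13 -0.52  0.92 -0.   -0.53] F [-1.3 -0.4  6.4] op 0.404 99.2
t: 28.88
eef_pos: [0.4655, -0.1089, 0.1346]
orientation: [-3.141, 0.001, -2.84]
force: [0.2, 0.2, -5.3]
opening: 0.404
finger_force: 100.4
t 28.88 shift [-265.4 -104.5    1.1] turn -0.1 | at [ 465.5 -108.9  134.6] yaw -2.84 tilt 0.09 q [-0.23  0.05 -0.33  1.18  0.   -0.53] F [ 0.2  0.2 -5.3] op 0.404 100.4
```

```bash
python3 go.py 700 -10 134 3.4446;python3 -m creep '[[-50,5,0,0],[-105,10,0,0],[-160,15,0,0],[-215,20,0,0],[-253,25,0,0]]' >/dev/null;python3 -m creep '[[0,0,0,0],[0,0,0,0],[0,0,0,0],[0,0,0,0],[0,0,0,0]]' >/dev/null;python3 wr.py black -90 6 668 -107 0 w7.png;python3 go.py 668 -107 34 3.4446
```

```text
t 28.88 shift [-253.2   24.9    0.9] turn -0.1 | at [ 465.5 -108.9  134.6] yaw -2.84 tilt 0.09 q [-0.23  0.05 -0.33  1.18  0.   -0.53] F [ 0.2  0.2 -5.3] op 0.404 100.4
area 6944 expect 7207.133314085309 at [232. 134.]
((230.25189208984375, 129.92054748535156), (89.743408203125, 98.2573471069336), 145.10069274902344) [ 665.1 -109.3    6. ]
t 30.18 shift [ 58.4 -83.2 100.6] turn -0.1 | at [699.  -10.2 134.6] yaw -2.841 tilt 0.04 q [-0.01  0.47  0.21  1.31 -0.   -0.32] F [-0.4 -0.1 -4.4] op 0.401 100.6
```

View pics/w7.png

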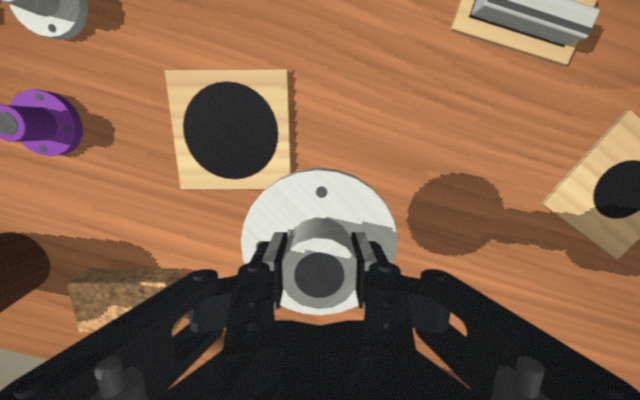

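The large silhouette is at (230,130), clear of the held plate at (320,240), which hangs level. Place it.

```bash
python3 go.py 666.2 -108.8 22 3.4446;python3 -m creep '[[25,-35,0,0],[50,-70,0,0],[61,-83,30,0],[61,-84,70,0],[61,-84,100,0]]' >/dev/null;python3 -m creep '[[0,0,0,0],[0,0,0,0],[0,0,0,0],[0,0,0,0],[0,0,0,0]]' >/dev/null;python3 go.py 666.2 -108.8 20.5 3.4446
```

```text
t 30.18 shift [ 60.6 -84.4 112.6] turn -0.1 | at [699.  -10.2 134.6] yaw -2.841 tilt 0.04 q [-0.01  0.47  0.21  1.31 -0.   -0.32] F [-0.4 -0.1 -4.4] op 0.401 100.6
t 31.43 shift [ 0.2 -0.5 14.3] turn -0.1 | at [ 666.3 -108.2   34.8] yaw -2.84 tilt 0.06 q [-0.16  0.46 -0.02  1.08 -0.   -0.46] F [ 0.   0.1 -4.9] op 0.404 100.7
```

```bash
python3 -m creep '[[0,0,5,0],[0,0,10,0],[0,0,13,0],[0,0,14.5,0],[0,0,14.5,0]]'; python3 -m creep '[[0,0,0,0],[0,0,0,0],[0,0,0,0],[0,0,0,0],[0,0,0,0]]' 0; python3 -m creep '[[0,0,-20,0],[0,0,-50,0],[0,0,-90,0],[0,0,-110,0],[0,0,-110,0]]'; python3 wr.py m -90 16 666 -109 0; python3 go.py 606 -278 134 3.4446
```

```text
t: 32.05
eef_pos: [0.6655, -0.1081, 0.0206]
orientation: [3.142, -0.0, -2.84]
force: [-5.2, 1.5, 3.2]
opening: 0.398
finger_force: 101.6
t: 32.67
eef_pos: [0.666, -0.1082, 0.0195]
orientation: [3.142, 0.0, -2.84]
force: [-0.2, 0.1, -0.3]
opening: 1.002
finger_force: 0.0
t: 33.3
eef_pos: [0.6671, -0.1084, 0.1315]
orientation: [-3.14, 0.003, -2.84]
force: [0.4, 0.0, -0.2]
opening: 0.999
finger_force: 0.0
area 6742 expect 6703.409404779552 at [320. 195.]
((319.9844970703125, 194.013671875), (91.55039978027344, 93.8566665649414), 89.83570861816406) [ 664.8 -109.2   16. ]
t 33.35 shift [ 107.9 -144.2   -4.3] turn -0.1 | at [ 666.3 -108.3  129.8] yaw -2.84 tilt 0.07 q [-0.16  0.43  0.13  1.28  0.   -0.46] F [ 0.4  0.1 -0.3] op 1.001 0.0
```

Large plate is dead on (664.8, -109.2 against 665.1, -109.3). Now the small one.

```bash
python3 -m creep '[[30,-40,0,0],[60,-80,0,0],[90,-120,0,0],[108,-144,0,0],[108,-144,0,0]]' 0.3 80 >/dev/null;python3 -m creep '[[0,0,0,0],[0,0,0,0],[0,0,0,0],[0,0,0,0],[0,0,0,0]]' >/dev/null;python3 wr.py m -60 10 605 -278 0 w8.png;python3 go.py 604 -279 14 3.4446
```

```text
area 2903 expect 2886.8464670535177 at [320. 195.]
((316.6556091308594, 193.32220458984375), (60.311031341552734, 61.344017028808594), 90.30751037597656) [ 604.2 -281.1   10. ]
t 34.65 shift [  1.9  -0.9 115.6] turn -0.1 | at [ 605.6 -277.6  129.6] yaw -2.84 tilt 0.01 q [-0.43  0.41  0.11  1.27  0.   -0.73] F [1.2 0.4 0.5] op 0.699 0.0
```

View pics/w8.png

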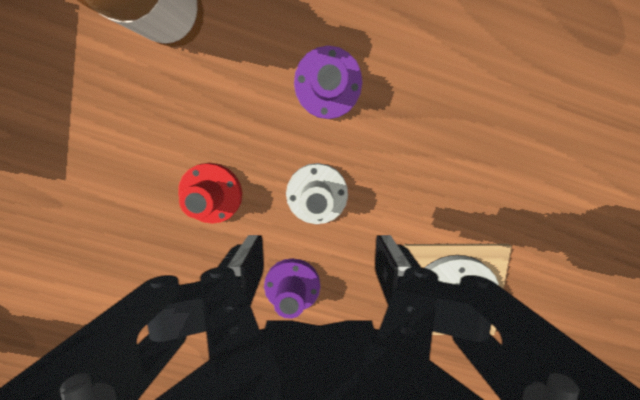

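The bare-steel small plate is at (317,193) between the fingers, with red at (210,193) and purple at (328,80) and (292,288), all outside the fingers' footprint. Grasp.

```bash
python3 -m creep '[[2,-2.5,50,0],[2,-2.5,90,0],[2,-2.5,113,0],[2,-2.5,115,0],[2,-2.5,115,0]]'; python3 -m creep '[[0,0,0,0],[0,0,0,0],[0,0,0,0],[0,0,0,0],[0,0,0,0]]' 1 80;python3 -m creep '[[0,0,-20,0],[0,0,-60,0],[0,0,-100,0],[0,0,-120,0],[0,0,-120,0]]';python3 go.py 640 200 134 3.4446
```

```text
t: 35.28
eef_pos: [0.6048, -0.281, 0.0155]
orientation: [-3.141, 0.001, -2.84]
force: [-0.0, -0.2, 0.9]
opening: 0.7
finger_force: 0.0
t: 35.9
eef_pos: [0.6051, -0.281, 0.0164]
orientation: [-3.14, 0.002, -2.84]
force: [-0.7, 1.5, 6.6]
opening: 0.31
finger_force: 78.7
t: 36.52
eef_pos: [0.6052, -0.2812, 0.1364]
orientation: [-3.139, 0.002, -2.84]
force: [0.4, -0.6, -2.9]
opening: 0.315
finger_force: 79.0
t 36.52 shift [-176.   449.2    1.8] turn -0.1 | at [ 605.2 -281.2  136.4] yaw -2.84 tilt 0.2 q [-0.43  0.41  0.12  1.28 -0.   -0.74] F [ 0.4 -0.6 -2.9] op 0.315 79.0
```

```bash
python3 -m creep '[[-15,48,0,0],[-33,107,0,0],[-52,165,0,0],[-70,224,0,0],[-84,268,0,0]]' >/dev/null;python3 -m creep '[[-18,58,0,0],[-36,116,0,0],[-55,174,0,0],[-73,232,0,0],[-82,262,0,0]]' >/dev/null; python3 -m creep '[[0,0,0,0],[0,0,0,0],[0,0,0,0],[0,0,0,0],[0,0,0,0]]' >/dev/null;python3 go.py 606 277.3 40 3.4446
```

```text
t 38.4 shift [-1.1  3.2 94.8] turn -0.2 | at [605.8 273.9 134.8] yaw -2.841 tilt 0.02 q [ 0.42  0.41  0.11  1.28 -0.    0.12] F [ 0.2  0.5 -3.1] op 0.316 79.5
```

```bash
python3 -m creep '[[-1,3,40,0],[-1,3,80,0],[-1,3,100,0],[-1,3,100,0],[-1,3,100,0]]' >/dev/null;python3 go.py 606 277.3 22 3.4446
```

```text
t 39.02 shift [ 0.7 -0.5 13.9] turn -0.1 | at [606.5 278.   35.9] yaw -2.841 tilt 0.1 q [ 0.43  0.45 -0.04  1.08  0.    0.13] F [ 0.4  0.  -3.6] op 0.313 79.5
```

Release, retreat, and check from the wrist and top cameras.

```bash
python3 -m creep '[[0,0,5,0],[0,0,10,0],[0,0,13,0],[0,0,14.5,0],[0,0,14.5,0]]'; python3 -m creep '[[0,0,0,0],[0,0,0,0],[0,0,0,0],[0,0,0,0],[0,0,0,0]]' 0; python3 -m creep '[[0,0,-20,0],[0,0,-50,0],[0,0,-90,0],[0,0,-110,0],[0,0,-110,0]]'; python3 wr.py m -60 16 606 277 0; python3 -m creep '[[30,-40,-10,0],[60,-80,-20,0],[90,-120,-40,0],[150,-170,-50,0],[200,-200,-60,0]]'
python3 - <<'E'
from h import *
T=imaging.read_camera('top');cv2.imwrite('pics/end.png',cv2.resize(T[100:300,120:520],None,fx=2,fy=2))
E
```

```text
t: 39.65
eef_pos: [0.6057, 0.2778, 0.0224]
orientation: [3.141, 0.001, -2.84]
force: [-6.0, -2.5, 10.6]
opening: 0.311
finger_force: 81.2
t: 40.28
eef_pos: [0.6057, 0.2778, 0.0199]
orientation: [-3.142, -0.0, -2.84]
force: [-0.6, -1.6, 0.4]
opening: 0.996
finger_force: 0.0
t: 40.9
eef_pos: [0.6067, 0.2783, 0.132]
orientation: [3.141, 0.004, -2.84]
force: [-0.1, -0.4, 1.1]
opening: 1.002
finger_force: 0.0
area 3000 expect 2964.4100093808956 at [319. 195.]
((318.92510986328125, 193.93963623046875), (61.74341583251953, 62.30790328979492), 87.29255676269531) [604.8 276.8  16. ]
t: 41.58
eef_pos: [0.4804, 0.0355, 0.1863]
orientation: [3.141, -0.003, -2.841]
force: [0.3, -1.6, 0.1]
opening: 0.999
finger_force: 0.0
```

View pics/end.png

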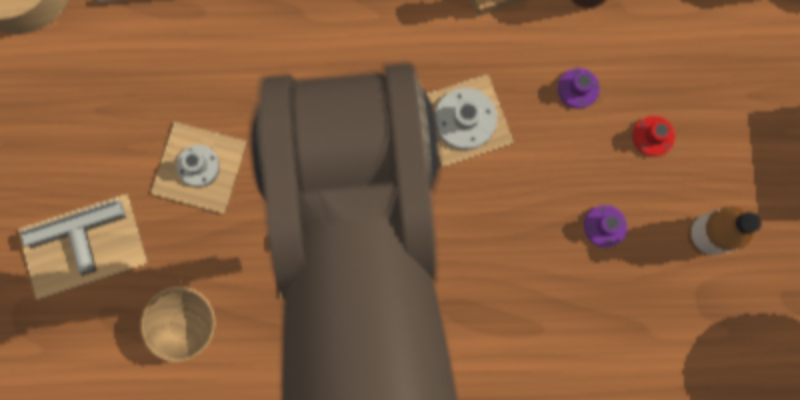

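Both plates, at (197,165) and (466,117), and the long rest at (78,235) cover their silhouettes. The bowl (177,323) and bottle (722,230) are where they were. The short rest is hidden by the arm but was measured on target earlier.

```bash
python3 -m creep '[[0,0,0,0],[0,0,0,0],[0,0,0,0],[0,0,0,0],[0,0,0,0]]' >/dev/null; python3 -c "
from bench import workorder;print(workorder.job_done())"
```

```text
the job is handed in; nothing more can be done
None
```

I placed both faceplates and both tool rests on their own silhouettes, within about 2 mm by wrist-camera measurement, and handed the job in at about 42 s; the bottle and bowl were not disturbed, and the hand-in gave no pass or fail result.

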